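Pull a sliding stage plate into line with a tapered drift

ROBOT

A 7-joint arm with a two-finger parallel gripper is mounted at the origin on a cart in front of the work surface, level with it; the furniture and walls round the work are solid. World frame = base frame: x ahead of the robot, y to its left, z up, the work surface at z = 0. Lengths are in mm, angles in rad, forces in N, time in s.
With the tool pointing down it reaches from about 400 to 750 mm from the base axis. Payload 19.5 kg.
Tool frame: the origin (TCP) lies at the very end of the fingers, on their centre line; the grasp point (between the pads) lies 19 mm behind it; z points along the fingers, y is the direction in which the jaws open and shut (so a half turn about z gives the same grasp; the last joint's range is limited). The gripper opens to 85 mm and grips with 20 to 120 N. Pads are 22 mm wide; open, the fingers measure 114 mm over their backs; the gripper's body (76 mm by 85 mm) begins 54 mm behind the grasp point. The pads swing forward as they close: fully open they stand 13 mm farther back than shut.
Start: joints at [-0.042, 0.707, -0.028, 1.485, 0.022, 0.951, -0.075], TCP at [574.974, 0.003, 231.268] pointing down, gripper open.
Joint ranges: [-2.71, 2.71], [-0.32, 2.16], [-1.57, 1.52], [0, 2.45], [-1.46, 4.6], [0, 2.02], [-2.83, 2.83]. Speed limits (rad/s): [1.89, 1.89, 2.57, 2.57, 3.01, 3.01, 3.01].

INTERFACE

Orientations are given as a unit quaternion [w, x, y, z].
In Python, from bench import status, grab_frame, camera_model, order, search_frame, tip_of gives the robot as it stands.
- The arm moves only by the tool play_rows, never from a script. Its argument "moves" is a list of rows, each an object of numbers: "grip": the opening, from 0 (shut) to 1 (fully open); "tx", "ty", "tz": the shift along the tool's x, y, z in mm; "spin": the turn about the tool's z in degrees. In form: [{"grip": .., "tx": .., "ty": .., "tz": .., "spin": ..}, ...]. A call has 1 to 10 rows; each row is the pose to reach, as a shift and turn from the pose measured when the call began, along the tool's axes at that moment; what a row does not reach only later rows make up. A row lasts 1/10 s, in which the tool goes at most 50 mm and 8.59 degrees, less where a joint would pass 70% of its speed; a pose out of reach is approached as far as the arm can. A call with a gripper value outside its range is refused whole. The fingers move at their own pace and stop on an object; "force" is the grip in N (left out, the last holds). Time passes only in rows, so rows that repeat a pose let the fingers close. It gives the time, the measured TCP pose, the force and the opening at its end, in the units of the state.
- status.observe(): the state, without advancing time (a new reading comes with each control period).
- grab_frame(name): name is "scene" or "side" or "wrist"; returns the picture (384x512x3 uint8, red, green, blue); there is no depth.
- camera_model(name): a dict with "vertical_fov" (degrees; the focal length in pixels is half the picture's height over the tangent of half this angle, whatever the lens; pixels are square), "cx", "cy" (the principal point, pixels), "eye" and "attitude" of the camera in the world; the wrist camera has in their place "T_tool_cam" (4x4, takes a point from camera to tool coordinates, whose origin is the TCP and whose axes are the flange's). Camera axes: x right, y up, looking along -z (the intrinsics and any distortion apply to the point x, -y, -z); pixel columns grow to the right and rows downward; lengths in mm; the calibration is good to about 2 mm. A picture is of the moment at which its call begins: read the wrist's pose just before it. camera_model takes no time and is no camera call.
- order.close_job(): hands the job in, once; it reports no verdict.
Trained networks look in the newest picture that a camera, given by its name, has taken for a name from the list of things; names that differ only in an ending like _2 or _b are one class to them, and where a whole thing is asked for, a point or a joint stands for the part that bears it (a point fixed in the world has none). Each returns a list of dicts, best first, with "conf" (0 to 1); they miss things now and then, are a little off and sometimes report something else, mostly with a low value. They report only what shows in the picture. A call takes as long as a camera call.
- search_frame(camera, name): "location" ([x, y, z] in mm, in the coordinates of the camera as it stood for that picture, good to about 4 mm: the middle of the surface that is visible of it).
- tip_of(camera, name): "location" ([x, y, z] in mm, in the coordinates of the camera as it stood for that picture, good to about 4 mm: a listed point, or the origin of a listed thing).
The state is a dict: "t": time; "joint_pos": joint angles; "qvel": joint speeds; "effort": joint torques, N m; "tool_pos": TCP position; "eef_rot": TCP orientation; "contact_force": force on the tool from outside, world axes, zero at the start; "moment": the same for the moment, N m; "opening": finger opening in mm.
Only numpy, scipy, OpenCV 4.12 (cv2) and the standard library are available. Lean on these libraries where they do the work, as an engineer would, in place of code of your own. Each camera call takes 0.05 s, during which the arm holds its last target. There are 200 camera calls.

TASK

The sliding plate of the small metal stage has been left a few millimetres off its locating position, so its big hole no longer lines up with the hole in the deck beneath. Take the tapered drift out of the pin rack by its slim grip, push its point down through both holes so that its taper pulls the plate into line, and press it fully home with its collar on the plate, upright, then let go. Let only the drift move the plate (do not push the plate with the gripper) and leave the straight pin with the broad knob where it hangs.

Things in the scene. Friction and masses are not known exactly. Their poses are not given: they have to be found in the camera images.
- drift_grip (a point): Tapered steel drift, 126 mm long, about 0.2 kg, hanging point down in the rack. From the top: slim round grip 24 mm wide, 50 tall; collar 46 wide, 6 thick; 32 mm round shank for 22 mm; taper for 45 mm to a 9 mm blunt point, 3 long. This point: centre of the grip, 31 mm above the collar's underside, 101 above the tip; z up its axis. Lift it 80 mm straight up to clear the rack.
- pin_knob (a point): Straight steel pin (the wrong one; stays): same collar, 32 mm shank without taper, flat end, broad round knob 44 mm wide, 16 tall; this point: the knob's centre. It hangs beside the drift in a grey open-fronted rack, 210 x 76 mm, top face 90 mm above the bench; its two holes are 37 mm wide, 110 mm apart along its length, either pin in either.
- slide_plate: Sliding steel plate on the stage, 70 x 150 mm, 10 thick, with a 34 mm through hole and a low black round cup (42 wide, 14 high) 74 mm from the hole. Origin: centre of the hole at the plate's underside (top face 96 mm above the bench). Slides only along its y axis, stiffly (3 N friction, stays where left); starts 6 to 10 mm off towards its +y, the cup's end.
- deck_hole (a point): Centre of the 34 mm through hole in the stage's fixed aluminium deck, at its top face, 84 mm above the bench, 1.5 mm under the plate; deck 10 mm thick, open beneath; stage fixed to the bench. y: the plate's sliding direction, z up. In line, the plate's hole is right above it; with the drift home, drift_grip is 42.5 mm above this point.

How it is judged (in metres and radians):
At the end, for the whole second after the job is handed in: The plate's hole is within 4 mm of the deck's hole, and the drift stands in both holes, its collar within 6 mm of the plate, its axis within 10 degrees of upright and its grip within 12 mm of being above the deck's hole, released (horizontal distance between slide_plate and deck_hole below 0.004 m and horizontal distance between drift_grip and deck_hole below 0.012 m and z of drift_grip in the frame of deck_hole below 0.0485 m and angle between drift_grip's own z axis and vertical below 0.17 rad); the robot touches nothing.
It fails at once if the gripper or arm pushes the sliding plate (contact force between any of the fingers, the arm and slide_plate above 3 N).
It fails at once if the straight pin is taken or knocked out of its place (distance of pin_knob from where it was at the start of the episode above 0.02 m).
It also fails if it takes over 38 s, if anything falls off the work surface, if the arm or the gripper's body presses on something with over 40 N, if the wrist force passes 120 N, or if a joint passes its speed limit or range.

## Working session

There is one attempt and no reset: what is moved stays moved. The work goes in short steps, Python scripts to look and compute and a tool call to move; the robot and the scene stay as the last step left them, time stands still between calls to the robot, and variables do not carry over. Pictures are saved under pics/ and viewed, about 8 in all and at most 12, crops included, and the job is handed in when it is done.

Besides the shell and the picture viewer there is one more tool, called after "Request:" as name(argument=value, ...), one argument or row to a line, values as JSON. play_rows: Moves the arm, as the interface text tells. Its arguments: {"type":"object","properties":{"moves":{"type":"array"},"force":{"type":"number"}},"required":["moves"]}

```bash
mkdir -p pics
cat > h.py <<'E'
import numpy as np, cv2
from scipy.spatial.transform import Rotation as R
from bench import status, grab_frame, camera_model, order, search_frame, tip_of
def rot(a):
    a=np.array(a,float)
    return a if a.shape==(3,3) else R.from_quat(a,scalar_first=True).as_matrix()
def toolT():
    s=status.observe(); T=np.eye(4); T[:3,:3]=rot(s['eef_rot']); T[:3,3]=s['tool_pos']; return T,s
def camT(name,T=None):
    m=camera_model(name)
    if name=='wrist': return T@np.array(m['T_tool_cam'])
    C=np.eye(4); C[:3,:3]=rot(m['attitude']); C[:3,3]=m['eye']; return C
def shot(name,fn):
    T,s=toolT(); im=grab_frame(name); cv2.imwrite('pics/'+fn+'.png',im[:,:,::-1]); return im,camT(name,T)
def find(name,C,things,f=tip_of):
    for n in things:
        for d in f(name,n)[:2]: print(name,n,round(d['conf'],2),(C[:3,:3]@np.array(d['location'])+C[:3,3]).round(1))
E
python3 - <<'E'
from h import *
T,s=toolT(); print(s['t'],T.round(3).tolist(),s['contact_force'])
ims=[]
for c in ['scene','side','wrist']:
    m=camera_model(c); print(c,{k:(np.round(v,3).tolist() if not isinstance(v,(str,dict)) else v) for k,v in m.items()})
    im,C=shot(c,c+'0'); ims.append(im)
    find(c,C,['drift_grip','pin_knob','slide_plate','deck_hole'])
a=np.hstack(ims[:2]); cv2.imwrite('pics/a.png',cv2.resize(a,(800,300),interpolation=cv2.INTER_AREA)[:,:,::-1])
E
```

```text
0.0 [[0.0, 1.0, -0.001, 574.73], [1.0, -0.0, -0.0, -0.011], [-0.0, -0.001, -1.0, 230.81], [0.0, 0.0, 0.0, 1.0]] [-0.52036321  0.21596192  0.70347128]
scene {'vertical_fov': 42.877, 'cx': 260.411, 'cy': 191.827, 'eye': [526.063, 683.353, 883.533], 'attitude': [-0.008, 0.006, 0.38, 0.925]}
scene drift_grip 0.64 [ 517.4 -291.   120.3]
scene pin_knob 0.68 [ 500.2 -182.9  118. ]
scene pin_knob 0.3 [526.8 160.7  83.4]
scene slide_plate 0.69 [532.1 163.6  84.9]
scene deck_hole 0.95 [525.9 158.5  81.1]
scene deck_hole 0.53 [ 516.3 -290.   118.9]
side {'vertical_fov': 46.322, 'cx': 265.554, 'cy': 190.642, 'eye': [236.865, 564.886, 791.308], 'attitude': [-0.172, -0.079, 0.383, 0.904]}
side drift_grip 0.69 [ 521.2 -295.5  117.8]
side pin_knob 0.69 [ 504.2 -181.5  112. ]
side slide_plate 0.87 [530.8 167.3  83.8]
side deck_hole 0.86 [527.3 157.4  86.5]
wrist {'vertical_fov': 66.88, 'cx': 251.757, 'cy': 191.442, 'T_tool_cam': [[-0.0, 0.96, 0.282, 70.23], [1.0, 0.001, -0.001, -0.916], [-0.001, 0.282, -0.96, -143.221], [0.0, 0.0, 0.0, 1.0]]}
wrist pin_knob 0.67 [ 503.5 -183.9  114.9]
wrist deck_hole 0.64 [524.9 159.5  84.1]
```

View pics/a.png

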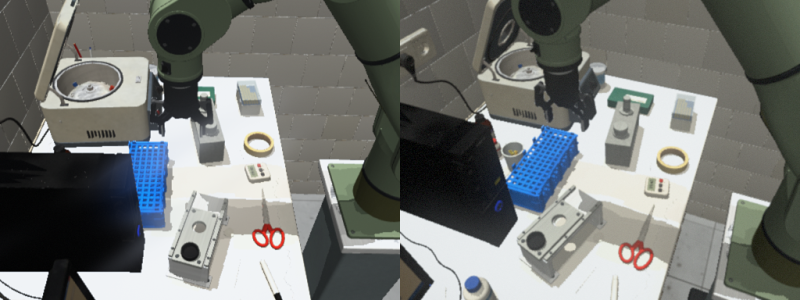

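View pics/wrist0.png

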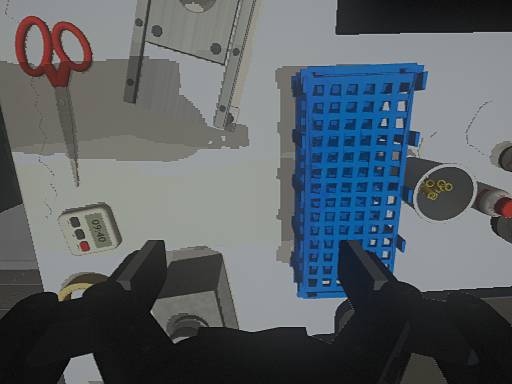

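The scene shows the stage at about (200,235), with the cup's end towards the camera. The rack is near (208,140), with the knob nearer and the drift's slim grip farther away. A centrifuge stands left of the rack at about (148,138). Next I compute its clearance and the plate's axis.

```bash
cat >> h.py <<'E'
def back(name,C,uv,z):
    m=camera_model(name); f=192/np.tan(np.radians(m['vertical_fov']/2))
    d=C[:3,:3]@np.array([(uv[0]-m['cx'])/f,-(uv[1]-m['cy'])/f,-1]); return (C[:3,3]+d*(z-C[2,3])/d[2]).round(1)
E
python3 - <<'E'
from h import *
for n,k in [('scene',0),('side',512)]:
    C=camT(n)
    P={'scene':[('cup',(188,252),110),('hole',(200.5,222),96),('centrif low corner',(148,140),0)],'side':[('cup',(534,246),110),('hole',(559,221),96),('cfg corner',(578,125),0)]}[n]
    for l,p,z in P: print(n,l,back(n,C,(p[0]*1.28-k,p[1]*1.28),z))
im=cv2.imread('pics/scene0.png'); a=cv2.resize(im[60:370,180:330],(387,800)[:2] if 0 else (290,600),interpolation=cv2.INTER_CUBIC)
im=cv2.imread('pics/side0.png'); b=cv2.resize(im[90:340,110:330],(500,600)[:2],interpolation=cv2.INTER_CUBIC)
cv2.imwrite('pics/b.png',np.hstack([a,b]))
E
```

```text
scene cup [551.2 242.7 110. ]
scene hole [524.3 152.7  96. ]
scene centrif low corner [ 703.6 -231.2   -0. ]
side cup [542. 253. 110.]
side hole [527.1 167.4  96. ]
side cfg corner [ 690.4 -267.7    0. ]
```

View pics/b.png

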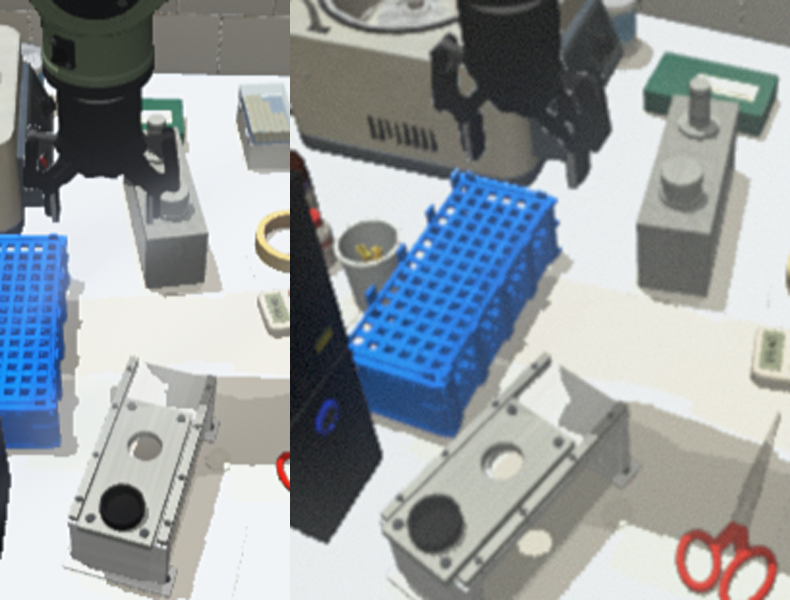

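Request:
play_rows(
  moves=[
    {"grip":1,"tx":-40,"ty":-8,"tz":0,"spin":0},
    {"grip":1,"tx":-85,"ty":-16,"tz":0,"spin":0},
    {"grip":1,"tx":-130,"ty":-25,"tz":0,"spin":0},
    {"grip":1,"tx":-175,"ty":-33,"tz":0,"spin":0},
    {"grip":1,"tx":-220,"ty":-42,"tz":0,"spin":0},
    {"grip":1,"tx":-260,"ty":-50,"tz":0,"spin":0},
    {"grip":1,"tx":-293,"ty":-56,"tz":0,"spin":0},
    {"grip":1,"tx":-293,"ty":-56,"tz":0,"spin":0},
    {"grip":1,"tx":-293,"ty":-56,"tz":0,"spin":0},
    {"grip":1,"tx":-293,"ty":-56,"tz":0,"spin":0},
  ],
)

```text
t: 1.75
tool_pos: [519.4, -291.8, 231.3]
eef_rot: [-0.0, 0.707, 0.708, 0.0]
contact_force: [0.1, 0.4, 0.5]
opening: 85.5
```

Run:
```python
from h import *
T,s=toolT(); print(s['t'],T.round(3).tolist())
for i in range(2):
    im,C=shot('wrist','w%d'%(i+1)); find('wrist',C,['drift_grip','pin_knob'])
S=camT('scene'); D=camT('side')
im,_=shot('scene','s2'); find('scene',S,['slide_plate','deck_hole'])
im,_=shot('side','d2'); find('side',D,['slide_plate','deck_hole','drift_grip'])
print(back('scene',S,(244,322),110),back('side',D,(302,308),110),back('scene',S,(255,291),96),back('side',D,(331,282),96))
```

```text
1.75 [[-0.001, 1.0, 0.0, 519.415], [1.0, 0.001, 0.001, -291.826], [0.001, 0.0, -1.0, 231.291], [0.0, 0.0, 0.0, 1.0]]
wrist drift_grip 0.84 [ 521.5 -290.8  124.1]
wrist pin_knob 0.91 [ 503.4 -183.4  114.9]
wrist drift_grip 0.61 [ 520.3 -290.5  121.3]
wrist pin_knob 0.61 [ 502.5 -185.3  119. ]
scene deck_hole 0.98 [527.9 159.   82.1]
side slide_plate 0.59 [530.4 164.6  83.9]
side deck_hole 0.6 [524.8 155.9  87.7]
side drift_grip 0.86 [ 520.2 -292.7  117.6]
[545.4 241.5 110. ] [339.6 159.3 110. ] [527.2 168.   96. ] [309.3  80.   96. ]
```

View pics/w2.png

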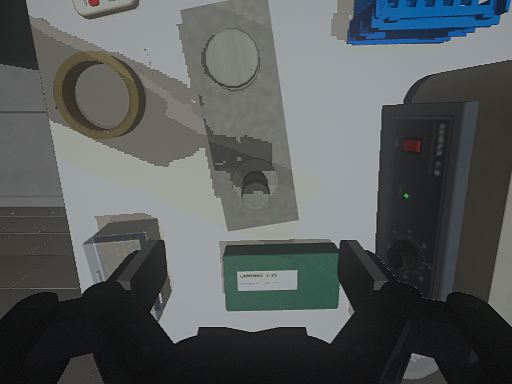

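Run:
```python
from h import *
T,s=toolT(); C=camT('wrist',T)
print('collar',back('wrist',C,(255,183),95),'griptop',back('wrist',C,(256,192),146),'pin',back('wrist',C,(231.5,57),117))
im=cv2.imread('pics/w2.png'); cv2.imwrite('pics/c.png',cv2.resize(im[130:260,190:320],(600,600),interpolation=cv2.INTER_CUBIC))
```

```text
collar [ 521.5 -296.1   95. ] griptop [ 521.7 -290.3  146. ] pin [ 501.8 -184.5  117. ]
```

View pics/c.png

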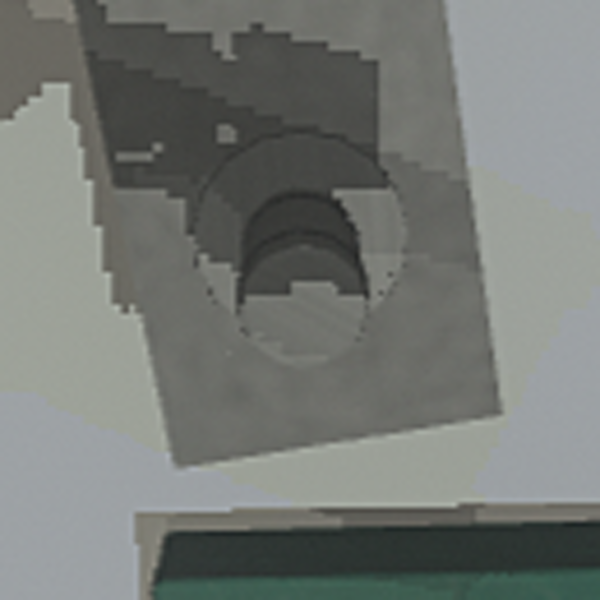

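Close up, the collar is centred at about pixel (255,180) and the grip top at (256,195), which puts the drift at about (521.5, -292.7). I descend and grasp 8 mm above the grip centre.

Request:
play_rows(
  moves=[
    {"grip":1,"tx":-1,"ty":2,"tz":25,"spin":0},
    {"grip":1,"tx":-1,"ty":2,"tz":55,"spin":0},
    {"grip":1,"tx":-1,"ty":2,"tz":85,"spin":0},
    {"grip":1,"tx":-1,"ty":2,"tz":108,"spin":0},
    {"grip":1,"tx":-1,"ty":2,"tz":121,"spin":0},
    {"grip":1,"tx":-1,"ty":2,"tz":121,"spin":0},
    {"grip":1,"tx":-1,"ty":2,"tz":121,"spin":0},
  ],
)

```text
t: 3.1
tool_pos: [521.3, -294.2, 111.1]
eef_rot: [0.0, 0.707, 0.707, 0.0]
contact_force: [-0.6, -0.6, 1.2]
opening: 85.2
```

Request:
play_rows(
  moves=[
    {"grip":0,"tx":0,"ty":0,"tz":0,"spin":0},
    {"grip":0,"tx":0,"ty":0,"tz":0,"spin":0},
    {"grip":0,"tx":0,"ty":0,"tz":0,"spin":0},
    {"grip":0,"tx":0,"ty":0,"tz":0,"spin":0},
    {"grip":0,"tx":0,"ty":0,"tz":0,"spin":0},
    {"grip":0,"tx":0,"ty":0,"tz":0,"spin":0},
    {"grip":0,"tx":0,"ty":0,"tz":0,"spin":0},
  ],
  force=60,
)

```text
t: 3.8
tool_pos: [521.4, -294.3, 111.5]
eef_rot: [0.001, 0.707, 0.707, 0.0]
contact_force: [-0.1, 1.0, 5.6]
opening: 22.9
```

Request:
play_rows(
  moves=[
    {"grip":0,"tx":0,"ty":0,"tz":-12,"spin":0},
    {"grip":0,"tx":0,"ty":0,"tz":-35,"spin":0},
    {"grip":0,"tx":0,"ty":0,"tz":-60,"spin":0},
    {"grip":0,"tx":0,"ty":0,"tz":-85,"spin":0},
    {"grip":0,"tx":0,"ty":0,"tz":-110,"spin":0},
    {"grip":0,"tx":0,"ty":0,"tz":-135,"spin":0},
    {"grip":0,"tx":0,"ty":0,"tz":-150,"spin":0},
    {"grip":0,"tx":0,"ty":0,"tz":-150,"spin":0},
  ],
)

```text
t: 4.6
tool_pos: [521.7, -294.4, 263.8]
eef_rot: [0.002, 0.707, 0.707, 0.001]
contact_force: [-1.6, -0.1, -1.9]
opening: 22.7
```

Run:
```python
from h import *
T,s=toolT(); print(s['t'],T.round(3).tolist(),s['contact_force'],s['opening'])
for c in ['wrist','side','scene']:
    im,C=shot(c,c+'3'); find(c,C,['drift_grip','pin_knob'])
```

```text
4.6 [[0.0, 1.0, 0.004, 521.716], [1.0, -0.0, -0.002, -294.402], [-0.002, 0.004, -1.0, 263.764], [0.0, 0.0, 0.0, 1.0]] [-1.5767194  -0.12692648 -1.88159423] 22.704506218917764
wrist drift_grip 0.62 [ 519.7 -292.9  275.2]
wrist pin_knob 0.95 [ 504.3 -184.9  117. ]
side drift_grip 0.58 [ 520.  -292.2  265.2]
side pin_knob 0.92 [ 504.9 -181.7  112.6]
scene drift_grip 0.73 [ 516.2 -289.5  271. ]
scene pin_knob 0.87 [ 503.6 -187.9  119.9]
```

View pics/wrist3.png

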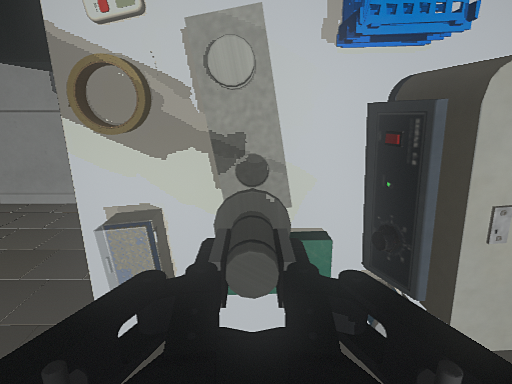

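Run:
```python
from h import *
D=camT('side');S=camT('scene')
print('PC corner floor',back('side',D,(127,315),0), 'PC top corner',[back('side',D,(138,280),z) for z in (0,)])
print('side cup',back('side',D,(110+(436-290)/2.273,90+523/2.4),110),'hole',back('side',D,(110+(502-290)/2.273,90+460/2.4),96))
T,s=toolT(); C=camT('wrist',T)
print('top',back('wrist',C,(252,272),298.5),'collar',back('wrist',C,(252.5,222),248.5),'rackhole',back('wrist',C,(252,170),90))
```

```text
PC corner floor [673.4 235.2   0. ] PC top corner [array([699.6, 156.7,  -0. ])]
side cup [544.5 239.6 110. ] hole [528.7 165.2  96. ]
top [ 520.4 -289.5  298.5] collar [ 520.8 -287.9  248.5] rackhole [ 520.9 -291.5   90. ]
```

Request:
play_rows(
  moves=[
    {"grip":0,"tx":35,"ty":0,"tz":0,"spin":0},
    {"grip":0,"tx":80,"ty":0,"tz":0,"spin":0},
    {"grip":0,"tx":125,"ty":0,"tz":0,"spin":0},
    {"grip":0,"tx":170,"ty":0,"tz":0,"spin":0},
    {"grip":0,"tx":215,"ty":0,"tz":0,"spin":0},
    {"grip":0,"tx":260,"ty":0,"tz":0,"spin":0},
    {"grip":0,"tx":305,"ty":0,"tz":0,"spin":0},
    {"grip":0,"tx":345,"ty":2,"tz":0,"spin":5},
    {"grip":0,"tx":380,"ty":4,"tz":0,"spin":9},
    {"grip":0,"tx":400,"ty":5,"tz":0,"spin":13},
  ],
)

```text
t: 6.05
tool_pos: [525.9, 109.1, 260.8]
eef_rot: [-0.0, 0.783, 0.622, 0.0]
contact_force: [-1.4, -0.4, -2.5]
opening: 22.4
```

Request:
play_rows(
  moves=[
    {"grip":0,"tx":0,"ty":0,"tz":0,"spin":0},
    {"grip":0,"tx":0,"ty":0,"tz":0,"spin":0},
    {"grip":0,"tx":0,"ty":0,"tz":0,"spin":0},
  ],
)

```text
t: 6.35
tool_pos: [526.0, 107.9, 260.7]
eef_rot: [0.0, 0.783, 0.622, 0.0]
contact_force: [-0.1, 0.2, -1.1]
opening: 22.8
```

Run:
```python
from h import *
T,s=toolT(); print(s['t'],T.round(3).tolist(),s['contact_force'],s['opening'])
for i in range(3):
    im,C=shot('wrist','w4%d'%i); find('wrist',C,['deck_hole','slide_plate','drift_grip'])
```

```text
6.35 [[0.225, 0.974, 0.0, 525.997], [0.974, -0.225, 0.0, 107.928], [0.0, 0.0, -1.0, 260.738], [0.0, 0.0, 0.0, 1.0]] [-0.05533772  0.20771318 -1.11465416] 22.752179659048927
wrist deck_hole 0.63 [528.4 157.1  84.6]
wrist slide_plate 0.86 [525.9 162.6  86.4]
wrist drift_grip 0.83 [522.  110.4 269.6]
wrist deck_hole 0.9 [529.2 161.2  82.3]
wrist slide_plate 0.6 [527.7 162.8  87.3]
wrist drift_grip 0.65 [523.7 111.6 273.7]
wrist deck_hole 0.74 [529.4 159.6  85. ]
wrist slide_plate 0.56 [524.4 164.   86. ]
wrist drift_grip 0.56 [521.2 110.4 272.2]
```

View pics/w42.png

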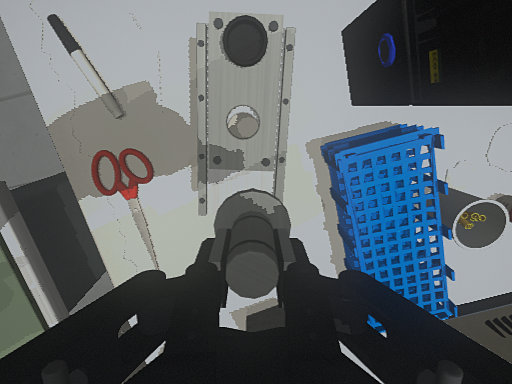

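The plate runs vertically in the image, so the spin is right. Its hole is at about (243,122), the cup at (245,40), and the drift is upright. Next I zoom in to measure.

Run:
```python
from h import *
im=np.mean([cv2.imread('pics/w4%d.png'%i).astype(float) for i in range(3)],0).astype(np.uint8)
a=cv2.resize(im[92:152,213:273],(400,400),interpolation=cv2.INTER_CUBIC)
b=cv2.resize(im[180:310,187:317],(400,400),interpolation=cv2.INTER_CUBIC)
cv2.imwrite('pics/e.png',np.hstack([a,cv2.convertScaleAbs(b,alpha=1.8)]))
```

```text
(no output)
```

View pics/e.png

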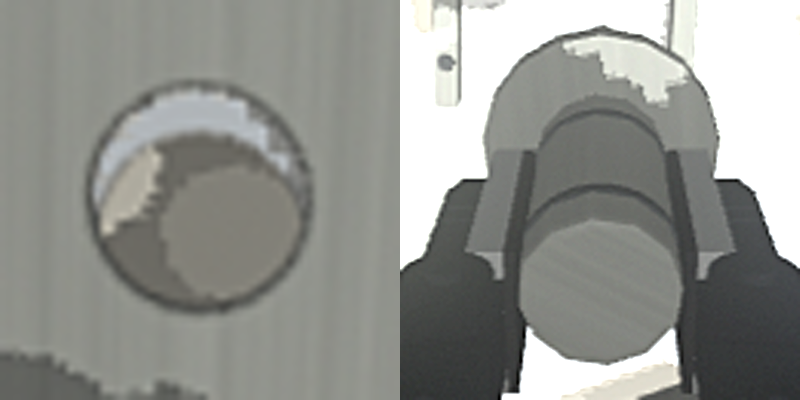

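Run:
```python
from h import *
T,s=toolT(); C=camT('wrist',T); Ti=np.linalg.inv(T)
def tl(p): return (Ti@np.r_[p,1])[:3].round(1)
z=T[2,3]
for l,uv,h in [('top',(252.3,274.2),z+35),('collar',(252.3,225.5),z-15),('platehole',(242.85,121.4),96),('cup',(244.5,41),110)]:
    p=back('wrist',C,uv,h); print(l,p,tl(p))
for p in [(527.2,158.6,84),(529,159.3,84)]: print(tl(p))
```

```text
top [526.  110.9 295.8] [  1.8  -0.3 -35. ]
collar [526.4 111.8 245.8] [ 2.8 -0.1 15. ]
platehole [529.1 164.9  96. ] [ 55.   -9.5 164.8]
cup [547.8 234.8 110. ] [127.3  -7.  150.9]
[ 48.4  -9.9 176.8]
[ 49.5  -8.3 176.8]
```

Run:
```python
from h import *
T,s=toolT(); C=camT('wrist',T); Ti=np.linalg.inv(T)
for y in (132,):
  p=back('wrist',C,(213+200/6.667,92+y/6.667),84); print(p,(Ti@np.r_[p,1])[:3].round(1))
  p=back('wrist',C,(242.85,92+80/6.667),96); print(p,(Ti@np.r_[p,1])[:3].round(1))
```

```text
[531.1 174.   84. ] [ 64.3  -9.6 176.8]
[533.1 181.6  96. ] [ 72.2  -9.3 164.8]
```

Request:
play_rows(
  moves=[
    {"grip":0,"tx":22,"ty":-5,"tz":5,"spin":0},
    {"grip":0,"tx":44.8,"ty":-9.4,"tz":20,"spin":1},
    {"grip":0,"tx":44.8,"ty":-9.4,"tz":45,"spin":2},
    {"grip":0,"tx":44.8,"ty":-9.4,"tz":62,"spin":2},
    {"grip":0,"tx":44.8,"ty":-9.4,"tz":66,"spin":2},
    {"grip":0,"tx":44.8,"ty":-9.4,"tz":66,"spin":2},
    {"grip":0,"tx":44.8,"ty":-9.4,"tz":66,"spin":2},
  ],
  force=80,
)

```text
t: 7.65
tool_pos: [527.3, 154.8, 195.7]
eef_rot: [0.0, 0.793, 0.609, 0.001]
contact_force: [0.6, 0.1, -2.2]
opening: 22.1
```

Run:
```python
from h import *
T,s=toolT(); print(s['t'],T.round(3).tolist(),s['contact_force'],s['opening'])
w,C=shot('wrist','w5'); a,_=shot('scene','s5'); b,_=shot('side','d5')
a=cv2.resize(a[200:350,190:310],(320,400),interpolation=cv2.INTER_CUBIC); b=cv2.resize(b[200:350,230:410],(480,400),interpolation=cv2.INTER_CUBIC)
cv2.imwrite('pics/f.png',cv2.convertScaleAbs(np.hstack([a,b])[:,:,::-1],alpha=1.3))
```

```text
7.65 [[0.259, 0.966, 0.001, 527.272], [0.966, -0.259, 0.001, 154.837], [0.001, 0.001, -1.0, 195.665], [0.0, 0.0, 0.0, 1.0]] [ 0.56373599  0.06181442 -2.17817371] 22.05552177079025
```

View pics/f.png

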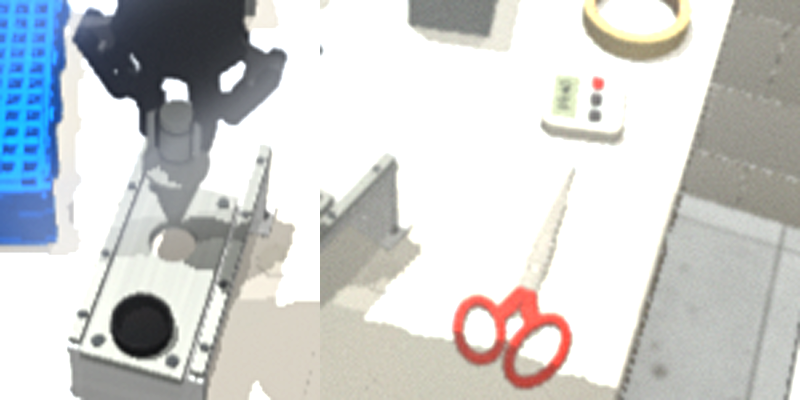

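Run:
```python
from h import *
S=camT('scene')
print('tip',back('scene',S,(190+177/2.667,200+227/2.667),104.5),'platehole left/right',back('scene',S,(190+149/2.667,200+242/2.667),96),back('scene',S,(190+205/2.667,200+242/2.667),96))
a=cv2.imread('pics/s5.png')[255:315,225:285]; b=cv2.imread('pics/d5.png')[240:320,290:370]
cv2.imwrite('pics/g.png',np.hstack([cv2.resize(x,(400,400),interpolation=cv2.INTER_CUBIC) for x in (a[:,:,::-1],b[:,:,::-1])]))
```

```text
tip [524.8 160.5 104.5] platehole left/right [544.4 167.8  96. ] [504.8 167.   96. ]
```

View pics/g.png

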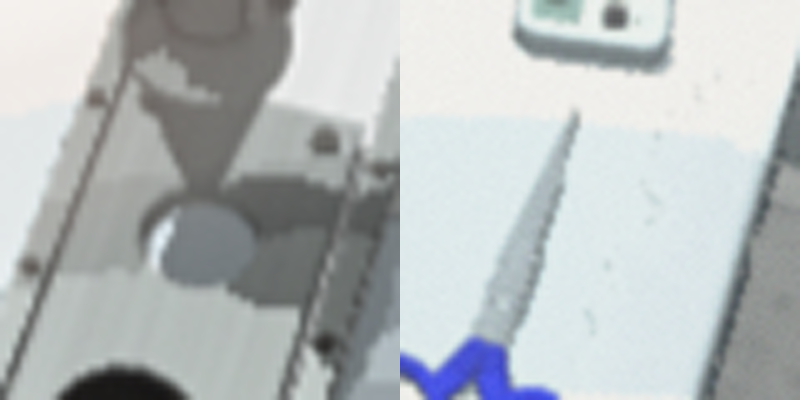

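The tip is at about (255.4,284.2) in the scene picture. That is laterally on the hole's axis and about 8 mm to the deck side, as planned. I insert it now.

Request:
play_rows(
  moves=[
    {"grip":0,"tx":-0.5,"ty":0,"tz":8,"spin":0},
    {"grip":0,"tx":-0.5,"ty":0,"tz":16,"spin":0},
    {"grip":0,"tx":-0.5,"ty":0,"tz":24,"spin":0},
    {"grip":0,"tx":-0.5,"ty":0,"tz":28,"spin":0},
    {"grip":0,"tx":-0.5,"ty":0,"tz":28,"spin":0},
  ],
)

```text
t: 8.3
tool_pos: [526.9, 154.5, 166.8]
eef_rot: [-0.0, 0.793, 0.609, 0.0]
contact_force: [-1.5, 0.4, -1.4]
opening: 22.3
```

Request:
play_rows(
  moves=[
    {"grip":0,"tx":0,"ty":0,"tz":3,"spin":0},
    {"grip":0,"tx":0,"ty":0,"tz":6,"spin":0},
    {"grip":0,"tx":0,"ty":0,"tz":9,"spin":0},
    {"grip":0,"tx":0,"ty":0,"tz":12,"spin":0},
    {"grip":0,"tx":0,"ty":0,"tz":12,"spin":0},
  ],
)

```text
t: 8.8
tool_pos: [526.8, 154.5, 154.4]
eef_rot: [-0.0, 0.793, 0.609, 0.0]
contact_force: [0.5, 3.1, -2.8]
opening: 21.8
```

Request:
play_rows(
  moves=[
    {"grip":0,"tx":0,"ty":0,"tz":3,"spin":0},
    {"grip":0,"tx":0,"ty":0,"tz":6,"spin":0},
    {"grip":0,"tx":0,"ty":0,"tz":9,"spin":0},
    {"grip":0,"tx":0,"ty":0,"tz":12,"spin":0},
    {"grip":0,"tx":0,"ty":0,"tz":12,"spin":0},
  ],
)

```text
t: 9.3
tool_pos: [526.5, 154.5, 141.9]
eef_rot: [-0.0, 0.793, 0.609, -0.0]
contact_force: [0.7, 2.6, -2.6]
opening: 22.3
```

Request:
play_rows(
  moves=[
    {"grip":0,"tx":0,"ty":0,"tz":2,"spin":0},
    {"grip":0,"tx":0,"ty":0,"tz":4,"spin":0},
    {"grip":0,"tx":0,"ty":0,"tz":6,"spin":0},
    {"grip":0,"tx":0,"ty":0,"tz":6,"spin":0},
  ],
)

```text
t: 9.7
tool_pos: [526.4, 154.4, 135.6]
eef_rot: [-0.0, 0.793, 0.609, -0.0]
contact_force: [0.8, 3.6, -3.2]
opening: 22.1
```

Request:
play_rows(
  moves=[
    {"grip":0,"tx":0,"ty":0,"tz":2,"spin":0},
    {"grip":0,"tx":0,"ty":0,"tz":4,"spin":0},
    {"grip":0,"tx":0,"ty":0,"tz":6,"spin":0},
    {"grip":0,"tx":0,"ty":0,"tz":6,"spin":0},
  ],
)

```text
t: 10.1
tool_pos: [526.3, 154.3, 129.2]
eef_rot: [-0.0, 0.793, 0.609, -0.001]
contact_force: [0.5, 3.1, -3.5]
opening: 22.2
```

Request:
play_rows(
  moves=[
    {"grip":0,"tx":0,"ty":0,"tz":2,"spin":0},
    {"grip":0,"tx":0,"ty":0,"tz":4,"spin":0},
    {"grip":0,"tx":0,"ty":0,"tz":4,"spin":0},
  ],
)

```text
t: 10.4
tool_pos: [526.3, 154.4, 125.0]
eef_rot: [-0.001, 0.793, 0.609, -0.001]
contact_force: [0.3, 3.3, -4.0]
opening: 22.1
```

Request:
play_rows(
  moves=[
    {"grip":0,"tx":0,"ty":0,"tz":2,"spin":0},
    {"grip":0,"tx":0,"ty":0,"tz":4,"spin":0},
    {"grip":0,"tx":0,"ty":0,"tz":6,"spin":0},
    {"grip":0,"tx":0,"ty":0,"tz":6,"spin":0},
  ],
)

```text
t: 10.8
tool_pos: [526.2, 154.4, 118.7]
eef_rot: [-0.001, 0.793, 0.609, -0.001]
contact_force: [0.8, 4.5, -4.4]
opening: 22.2
```

Request:
play_rows(
  moves=[
    {"grip":0,"tx":0,"ty":0,"tz":1,"spin":0},
    {"grip":0,"tx":0,"ty":0,"tz":2,"spin":0},
    {"grip":0,"tx":0,"ty":0,"tz":3,"spin":0},
    {"grip":0,"tx":0,"ty":0,"tz":3,"spin":0},
  ],
)

```text
t: 11.2
tool_pos: [526.5, 154.8, 116.9]
eef_rot: [-0.001, 0.793, 0.609, 0.0]
contact_force: [-5.6, 5.6, 24.2]
opening: 22.4
```

Request:
play_rows(
  moves=[
    {"grip":0,"tx":0,"ty":0,"tz":0,"spin":0},
    {"grip":0.6,"tx":0,"ty":0,"tz":0,"spin":0},
    {"grip":0.6,"tx":0,"ty":0,"tz":0,"spin":0},
    {"grip":0.6,"tx":0,"ty":0,"tz":0,"spin":0},
    {"grip":0.6,"tx":0,"ty":0,"tz":0,"spin":0},
  ],
)

```text
t: 11.7
tool_pos: [526.4, 154.6, 116.7]
eef_rot: [-0.0, 0.793, 0.609, -0.0]
contact_force: [-0.3, 0.1, 1.0]
opening: 51.0
```

Run:
```python
from h import *
T,s=toolT(); print(s['t'],s['tool_pos'],s['contact_force'],s['opening'])
a,C=shot('wrist','w7')
cv2.imwrite('pics/h.png',cv2.convertScaleAbs(a[:,:,::-1],alpha=1.5))
```

```text
11.7 [526.44929121 154.57867355 116.70878753] [-0.25542315  0.07696139  0.95983259] 51.018529598494155
```

View pics/h.png

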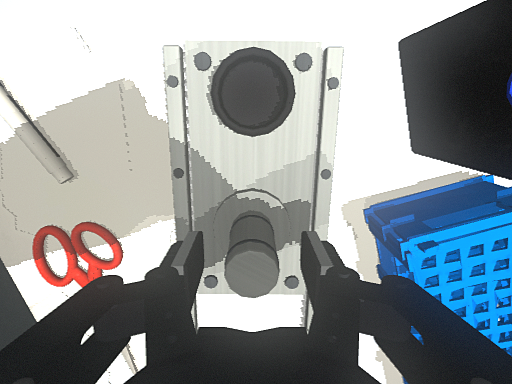

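The collar at about (252,230) lies flat on the plate, the drift is free between the open fingers, and there is no contact force. I retreat straight up.

Request:
play_rows(
  moves=[
    {"grip":0.6,"tx":0,"ty":0,"tz":-15,"spin":0},
    {"grip":0.6,"tx":0,"ty":0,"tz":-40,"spin":0},
    {"grip":0.6,"tx":0,"ty":0,"tz":-70,"spin":0},
    {"grip":0.6,"tx":0,"ty":0,"tz":-100,"spin":0},
    {"grip":0.6,"tx":0,"ty":0,"tz":-130,"spin":0},
    {"grip":0.6,"tx":0,"ty":0,"tz":-130,"spin":0},
    {"grip":0.6,"tx":0,"ty":0,"tz":-130,"spin":0},
  ],
)

```text
t: 12.45
tool_pos: [526.5, 154.5, 246.8]
eef_rot: [-0.0, 0.793, 0.609, 0.0]
contact_force: [-0.8, -0.7, -0.4]
opening: 51.4
```

Run:
```python
from h import *
T,s=toolT(); print(s['t'],s['tool_pos'],s['contact_force'],s['opening'])
for c in ['wrist','side','scene']:
    a,C=shot(c,c+'8'); find(c,C,['drift_grip','slide_plate','pin_knob'])
w=cv2.imread('pics/wrist8.png')
a=cv2.imread('pics/scene8.png')[200:350,200:310]; cv2.imwrite('pics/i.png',np.hstack([w,cv2.resize(a,(282,384),interpolation=cv2.INTER_CUBIC)]))
```

```text
12.45 [526.52974494 154.49115709 246.75657056] [-0.81202234 -0.73190307 -0.43405147] 51.42063153909132
wrist drift_grip 0.65 [525.  158.7 129. ]
side drift_grip 0.88 [523.9 154.9 123. ]
side slide_plate 0.79 [529.4 157.3  82.5]
side pin_knob 0.81 [ 504.8 -184.2  117. ]
scene drift_grip 0.74 [522.3 158.4 127.8]
scene drift_grip 0.22 [528.4 158.6  84.7]
scene slide_plate 0.76 [526.8 156.1  87.6]
```

View pics/i.png

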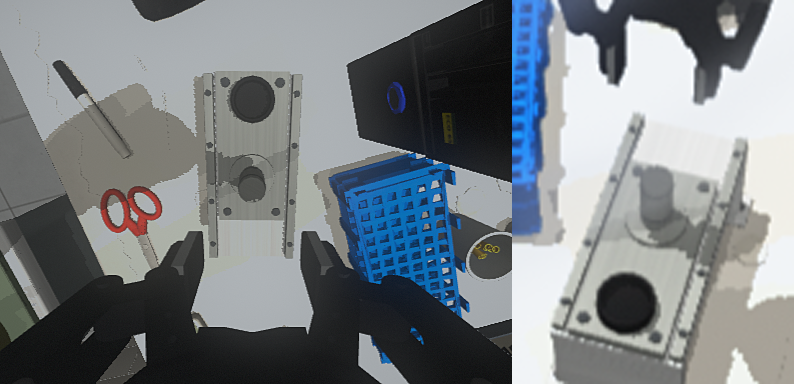

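The drift stands upright with its collar flat on the plate, and the gripper is well clear above. I hand the job in.

```bash
python3 -c "
from bench import order; print(order.close_job())"
```

```text
the job is handed in; nothing more can be done
None
```

The drift is home in both holes and released. I handed the job in at about 13 s of the allowed 38 s; no verdict is reported.

**What I did:** I took the drift by its slim grip and lifted it clear of the rack. I then lowered it point down over the deck hole, so its taper drew the plate about 8 mm into line. I pressed until the collar seated, which showed as 24 N upward at the expected height (TCP z 116.9 against 116.8 mm). Then I opened the fingers and retreated 130 mm straight up.

**Last checks:**
- **Drift:** the last pictures show it upright with its collar flat on the plate. The detectors put its grip at about (524, 157, 127) mm, against an estimated deck hole at about (527, 158). The grip is at about the right height, 42.5 mm above the deck.
- **Plate:** the detectors put it at about (528, 157), so it reads in line within their noise of about 4 mm. That is as wide as the 4 mm limit, so the better evidence is that the 32 mm shank went fully through both 34 mm holes.
- **Straight pin:** it reads within about 2 mm of where it started. Only the side camera found it in the last look; the scene camera missed it, and so did the wrist camera, which was above the stage by then. The wrist camera also missed the plate.
- **Forces:** the lateral force while inserting stayed at about 3–5 N until the collar seated. The finger tips ended about 20 mm above the plate, and I saw no sign of the gripper touching it.

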